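# Pass a counted part through the sprung flap

### The job

On the counting station, push open the yellow self-closing flap ahead of the green-topped module with one finger and, while that finger keeps the flap clear of the module, push the module along its track with the other finger until it drops into the lined tray behind; then take the hand out so that the flap swings fully shut by itself. Only push: do not lift or carry the module, and do not let the flap press on it. Leave the orange-topped module, its flap and everything else on the table alone.

Things in the scene. Friction and masses are not known exactly. Their poses are not given: they have to be found in the camera images.
- station: Counting station, a grey and bare-metal bench unit 364 mm long (its x), 244 mm wide (its y), fixed. Origin: at table height, below the middle of the line of the two flaps; x runs along the lanes from the open loading end through the flaps to the trays, y to the left, z up. The deck, 95 mm above the table, spans x = -200 to 0 mm and ends there in an edge; the trays follow. No roof.
- left_lane (a point): Point on the deck, middle of the left track (station x = -100, y = +24 mm). A module's track spans y = 2 to 46 mm; then a blue guide rail 8 mm high, y = 46 to 50 (ends 10 mm before the deck edge); then an empty finger lane, y = 50 to 118; then the outer wall, to y = 122. Outer wall and central divider (y = -2 to 2) stand 30 mm above the deck; no wall at the loading end.
- right_lane (a point): The same point of the right lane (station x = -100, y = -24 mm); the lane is the mirror image of the left one.
- tray (a point): Point on the soft-lined floor of the trays, on their dividing wall (station x = 80, y = 0 mm). There is a tray behind each flap: x = 0 to 160 mm, floor 25 mm above the table, walls at most 90 mm above the table. The flaps swing above them.
- left_hinge (a point): Vertical hinge axis of the left flap, half-way up the flap (station x = 2, y = +116 mm), beside a post that rises to 152 mm above the table. The shut flap reaches from here 112 mm towards the divider.
- right_hinge (a point): The same point of the right flap (station x = 2, y = -116 mm).
- flap_left (a joint): Yellow upright flap across the left lane just beyond the deck edge, 112 mm wide, 4 mm thick, 99 to 145 mm above the table, hinged at its outer end; black free end by the divider. 0 = shut; grows (rad) to 1.6 as it swings towards station +x over the tray; opens that way only. A spring shuts it: 0.12 N m at 0 plus 0.08 per rad, damped: 4 to 7 N at 30 mm from the hinge, where a push opens it widest.
- flap_right (a joint): The same flap, mirrored, across the right lane. 0 = shut, grows as it swings towards station +x.
- green_module_center (a point): Centre of the green-topped module: a black vehicle control unit with a green ribbed top, 50 mm along the lane, 40 mm across, 30 mm high (ribs 2 mm more), about 120 g, loose. It stands on the deck in the track of the left or the right lane, 75 to 130 mm before the flap. Axes as the station's, nearly.
- orange_module_center (a point): Centre of the orange-topped module, of the same shape, standing in the track of the other lane. It stays there.
- scanner: Bystander: black hand scanner lying on the table, 130 mm long, 30 mm high, with a handle 110 mm to the side. Origin at its underside.
- tape_roll: Bystander: roll of clear tape, 90 mm diameter, 48 mm high. Origin at the centre of its underside.
- can: Bystander: closed round can with a blue band, 54 mm diameter, 110 mm high. Origin at the centre of its underside.
- mug: Bystander: white mug, 78 mm diameter, 90 mm high. Origin at the centre of its underside.
- carton: Bystander: closed carton 120 x 90 x 60 mm. Origin at the centre of its underside.
- screwdriver: Bystander: screwdriver lying on the table. Origin at its underside, along its x.
Mind the look-alikes: they are no part of the job. What is shaped like the part that bears green_module_center but blue is not meant.

How it is judged:
On the way, in this order (a step that is already met when the one before it is completed fails the run):
1. a finger holds the flap of the green module's lane open while the module is still on the deck before it (((y of green_module_center in the frame of station above 0 m and value of joint flap_left above 0.3 rad and contact force between the fingers and flap_left above 0.2 N and x of green_module_center in the frame of station below 0 m and height (world z) of green_module_center above 0.1 m) or (y of green_module_center in the frame of station below 0 m and value of joint flap_right above 0.3 rad and contact force between the fingers and flap_right above 0.2 N and x of green_module_center in the frame of station below 0 m and height (world z) of green_module_center above 0.1 m))), for 0.1 s.
2. the green module lies in the tray behind the flap (x of green_module_center in the frame of station between 0.005 and 0.16 m and height (world z) of green_module_center between 0.03 and 0.085 m and y of green_module_center in the frame of station between -0.12 and 0.12 m), for 0.2 s.
At the end, for the whole second after the job is handed in: The green module rests in a tray behind its flap (centre 5 to 160 mm beyond the deck edge, within the station's width, 30 to 85 mm above the table, slower than 20 mm/s), both flaps are shut (within 0.06 rad), and the orange module is within 10 mm of where it stood (all of step 2 and linear speed of green_module below 0.02 m/s and value of joint each of flap_left, flap_right below 0.06 rad and distance of orange_module_center from where it was at the start of the episode below 0.01 m); the robot touches nothing.
It fails at once if the green module is lifted (centre more than 25 mm above its height on the deck) (height (world z) of green_module_center above 0.135 m).
It fails at once if a flap presses on the green module (more than 0.8 N) (contact force between green_module and flap_left above 0.8 N or contact force between green_module and flap_right above 0.8 N).
It fails at once if the orange module is moved more than 10 mm (distance of orange_module_center from where it was at the start of the episode above 0.01 m).
It fails at once if the flap of the orange module's lane is opened (more than 0.15 rad) ((y of orange_module_center in the frame of station above 0 m and value of joint flap_left above 0.15 rad) or (y of orange_module_center in the frame of station below 0 m and value of joint flap_right above 0.15 rad)).
It fails at once if a bystander is moved more than 20 mm (distance of any of scanner, tape_roll, can, mug, carton, screwdriver from where it was at the start of the episode above 0.02 m).
It also fails if it takes over 38 s, if anything falls off the work surface, if the arm or the gripper's body presses on something with over 40 N, if the wrist force passes 120 N, or if a joint passes its speed limit or range.

### The arm

A 6-joint arm with a two-finger parallel gripper is mounted at the origin on the work surface. World frame = base frame: x ahead of the robot, y to its left, z up, the work surface at z = 0. Lengths are in m, angles in rad, forces in N, time in s.
With the tool pointing down it reaches from about 0.275 to 0.875 m from the base axis. Payload 12.5 kg.
Tool frame: the origin (TCP) lies midway between the tips of the shut fingers; the grasp point (between the pads) lies 19 mm behind it (r.hold_point_z is the distance from the TCP to the grasp point, in m); z points along the fingers, y is the direction in which the jaws open and shut (so a half turn about z gives the same grasp; the last joint's range is limited). The gripper opens to 85 mm and grips with 20 to 120 N. Pads are 22 mm wide; open, the fingers measure 114 mm over their backs; the gripper's body (76 mm by 85 mm) begins 54 mm behind the grasp point. The pads swing forward as they close: fully open they stand 13 mm farther back than shut.
Start: joints at [-1.243, 0.351, 1.652, -0, 1.139, -0.085], TCP at [0.221, -0.504, 0.231] pointing down, gripper open.
Joint ranges: [-2.75, 2.75], [-0.79, 2.1], [0.01, 2.65], [-1.57, 4.71], [0.07, 3.14], [-2.87, 2.87]. Speed limits (rad/s): [2.22, 2.22, 2.79, 3.14, 3.14, 3.14].

### API

Orientations are given as a unit quaternion [x, y, z, w].
In Python, from bench import telemetry, read_camera, r gives the robot as it stands. The module is installed in compiled form; this text tells all that it offers.
- The arm moves only by the tool play_rows, never from a script. Its argument "plan" is a list of rows, each a list of 6 numbers: the shift along the tool's x, y, z in m, then the turn, a rotation vector about the tool's x, y, z in degrees. A call has 1 to 10 rows; each row is the pose to reach, as a shift and turn from the pose commanded when the call began, along the tool's axes at that moment; what a row does not reach only later rows make up. A row lasts 1/12 s, in which the tool goes at most 41.7 mm and 7.16 degrees, less where a joint would pass 70% of its speed; a pose out of reach is approached as far as the arm can. A call with a gripper value outside its range is refused whole. "hand" is the finger opening in m, from 0 to 0.0854, set as the call begins (left out, the last holds). The fingers move at their own pace and stop on an object; "grip_force" is the grip in N (left out, the last holds). Time passes only in rows, so rows that repeat a pose let the fingers close. It gives the time, the measured TCP pose, the force and the opening at its end, in the units of the state.
- telemetry.read_state(): the state, without advancing time (a new reading comes with each control period).
- read_camera(name): name is "scene" or "top"; returns a dict with "image" (420x560x3 uint8, red, green, blue), "z_map" (420x560 float32, m along the optical axis (not along the pixel's ray), 0 where there is no reading), "fx", "fy", "cx", "cy" (pixels), "dist_coeffs" ([k1, k2, p1, p2, k3] as OpenCV has them; the pictures are not rectified), "pose" (4x4, takes a point from camera to world coordinates). Camera axes: x right, y up, looking along -z (the intrinsics and any distortion apply to the point x, -y, -z); pixel columns grow to the right and rows downward; lengths in m; the calibration is good to about 2 mm. A picture is of the moment at which its call begins.
- r.job_done(): hands the job in, once; it reports no verdict.
The state is a dict: "time": time; "joints": joint angles; "joint_vel": joint speeds; "joint_torque": joint torques, N m; "position": TCP position; "ee_rot": TCP orientation; "contact_force": force on the tool from outside, world axes, zero at the start; "torque": the same for the moment, N m; "width": finger opening in m.
Only numpy, scipy, OpenCV 4.12 (cv2) and the standard library are available. Lean on these libraries where they do the work, as an engineer would, in place of code of your own. Each camera call takes 0.05 s, during which the arm holds its last target. There are 200 camera calls.

## Working session

There is one attempt and no reset: what is moved stays moved. The work goes in short steps, Python scripts to look and compute and a tool call to move; the robot and the scene stay as the last step left them, time stands still between calls to the robot, and variables do not carry over. Pictures are saved under pics/ and viewed, about 8 in all and at most 12, crops included, and the job is handed in when it is done.

Besides the shell and the picture viewer there is one more tool, called after "Call:" as a command line: name --pt "numbers of a row" for each row, then --argument value for the rest. play_rows: Moves the arm, as the interface text tells. Its arguments: {"type":"object","properties":{"plan":{"type":"array","items":{"type":"array","items":{"type":"number"}}},"hand":{"type":"number"},"grip_force":{"type":"number"}},"required":["plan"]}

```bash
mkdir -p pics; cat > h.py <<'E'
import numpy as np, cv2
from bench import telemetry, read_camera, r
def shot(n,fn=None):
    c=read_camera(n)
    if fn: cv2.imwrite('pics/'+fn,c['image'][:,:,::-1])
    return c
def ray(c,uv):
    K=np.array([[c['fx'],0,c['cx']],[0,c['fy'],c['cy']],[0,0,1]])
    p=cv2.undistortPoints(np.array(uv,float).reshape(-1,1,2),K,np.array(c['dist_coeffs']))[:,0]
    d=np.c_[p[:,0],-p[:,1],-np.ones(len(p))]
    P=np.array(c['pose']); return P[:3,3],d@P[:3,:3].T
def plane(c,uv,z):
    o,d=ray(c,uv); return o+d*((z-o[2])/d[:,2])[:,None]
def depth(c,uv):
    o,d=ray(c,uv); uv=np.array(uv).astype(int).reshape(-1,2); return o+d*c['z_map'][uv[:,1],uv[:,0]][:,None]
E
python3 - <<'E'
from h import *
a=shot('top','top1.png');b=shot('scene','scene1.png')
print(a['pose'],b['pose'],a['fx']);print(telemetry.read_state())
E
```

```text
[[ 0.01389471  0.98239312 -0.18630808  0.29333071]
 [-0.99979403  0.01089333 -0.01712388  0.00156016]
 [-0.01479286  0.18650764  0.98234214  1.07866089]
 [ 0.          0.          0.          1.        ]] [[-0.60352545 -0.55470936  0.57276048  1.07056057]
 [ 0.79716385 -0.40451789  0.4482132   0.46670294]
 [-0.0169362   0.72709202  0.68633109  0.78841793]
 [ 0.          0.          0.          1.        ]] 380.98777566453106
{'time': 0.1, 'joints': array([-1.24259907e+00,  3.51168307e-01,  1.65234253e+00, -1.46663841e-05,
        1.13910326e+00, -8.45469771e-02]), 'joint_vel': array([-0.00091512, -0.00117403, -0.00195106,  0.00114829,  0.00036162,
        0.00056424]), 'joint_torque': array([ 1.17467211e-03, -5.06833827e+01, -2.91875696e+01, -2.70695449e-05,
        2.69990596e-03,  4.24713107e-05]), 'position': array([ 0.22057146, -0.50351638,  0.23082663]), 'ee_rot': array([ 9.78779988e-01,  2.04913335e-01, -6.86744263e-05, -5.06126909e-04]), 'contact_force': array([0.25356199, 0.18424238, 0.59852991]), 'torque': array([ 0.02121789,  0.01092297, -0.01849095]), 'width': 0.08551545004521013}
```

View pics/top1.png

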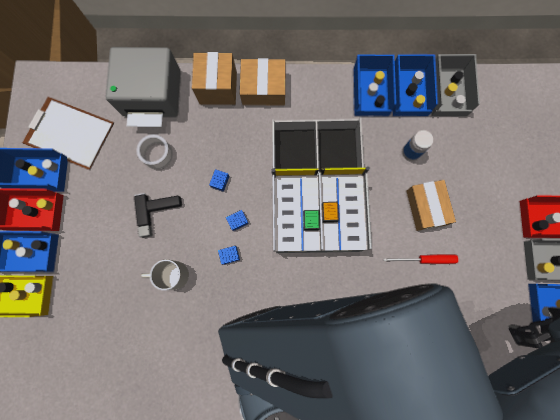

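View pics/scene1.png

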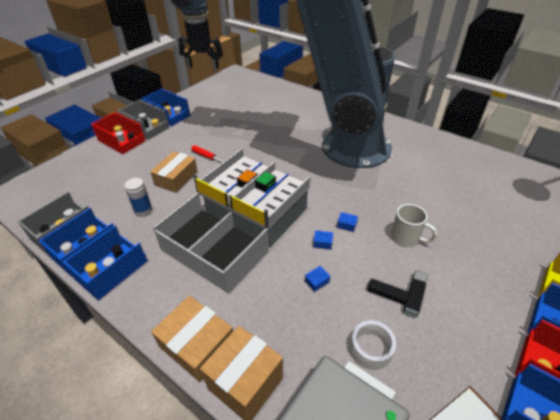

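The top view shows the green module at about (311,219) in the left lane and the orange one at (330,211) in the right lane. The flaps are along row ~171, and station x is roughly world +x.

```bash
python3 - <<'E'
from h import *
a=shot('top')
im=a['image'];hsv=cv2.cvtColor(im,cv2.COLOR_RGB2HSV)
def mask(lo,hi,box):
    m=cv2.inRange(hsv,np.array(lo),np.array(hi));o=np.zeros_like(m);x0,y0,x1,y1=box;o[y0:y1,x0:x1]=m[y0:y1,x0:x1];return o
def pts(m):
    v,u=np.nonzero(m);return np.c_[u,v].astype(float)
for nm,m,z in [('green',mask((45,100,60),(75,255,255),(300,200,324,240)),.126),('orange',mask((8,150,120),(20,255,255),(318,195,345,230)),.126),
  ('yelL',mask((22,120,100),(34,255,255),(268,160,318,185)),.145),('yelR',mask((22,120,100),(34,255,255),(319,160,372,185)),.145),
  ('railL',mask((100,120,80),(125,255,255),(295,175,312,255)),.103),('railR',mask((100,120,80),(125,255,255),(332,175,350,255)),.103)]:
    p=pts(m)
    if len(p)<5: print(nm,len(p));continue
    P=plane(a,p,z);D=depth(a,p)
    f=cv2.fitLine(P[:,:2].astype(np.float32),cv2.DIST_HUBER,0,.01,.01).ravel()
    rc=cv2.minAreaRect(P[:,:2].astype(np.float32)*1000)
    print(nm,len(p),P.mean(0).round(4),'rng',P.min(0).round(4),P.max(0).round(4),'line',f.round(4),np.round(rc[0],1),np.round(rc[1],1),round(rc[2],1),'depthz',np.percentile(D[:,2],[5,50,95]).round(4), np.median(D,0).round(4))
cr=im[110:260,265:380];cv2.imwrite('pics/crop1.png',cv2.resize(cr[:,:,::-1],None,fx=5,fy=4,interpolation=cv2.INTER_CUBIC)[:600])
cr=im[110:260,265:380];cv2.imwrite('pics/crop1.png',cv2.resize(cr[:,:,::-1],None,fx=4,fy=4,interpolation=cv2.INTER_CUBIC))
E
```

```text
green 238 [ 0.4476 -0.0578  0.126 ] rng [ 0.427  -0.0743  0.126 ] [ 0.4683 -0.0413  0.126 ] line [ 0.9645 -0.2642  0.4484 -0.0573] [447.7 -57.8] [41.3 33. ] 0.1 depthz [0.1232 0.1262 0.129 ] [ 0.4474 -0.0578  0.1262]
orange 237 [ 0.4687 -0.1052  0.126 ] rng [ 0.448  -0.1224  0.126 ] [ 0.4921 -0.087   0.126 ] line [ 0.9196  0.3928  0.4687 -0.1054] [ 469.2 -105.3] [44.  34.8] 3.9 depthz [0.1234 0.1258 0.1303] [ 0.4683 -0.1046  0.1258]
yelL 99 [ 0.5722 -0.0213  0.145 ] rng [ 0.5696 -0.0706  0.145 ] [0.5759 0.0361 0.145 ] line [ 0.0199 -0.9998  0.5726 -0.028 ] [572.8 -17.3] [  5.3 106.7] 0.5 depthz [0.0249 0.1447 0.1472] [ 0.5724 -0.025   0.1447]
yelR 88 [ 0.5755 -0.1428  0.145 ] rng [ 0.5734 -0.192   0.145 ] [ 0.5795 -0.0858  0.145 ] line [ 0.0356 -0.9994  0.5755 -0.1468] [ 576.5 -138.9] [  5.3 106.2] 0.5 depthz [0.0728 0.1445 0.1475] [ 0.5756 -0.1441  0.1445]
railL 96 [ 0.4675 -0.0328  0.103 ] rng [ 0.371  -0.0349  0.103 ] [ 0.558  -0.0289  0.103 ] line [ 0.9997  0.024   0.4693 -0.033 ] [464.5 -33. ] [187.2   3.6] 1.6 depthz [0.0984 0.1028 0.1059] [ 0.4621 -0.0321  0.1028]
railR 93 [ 0.4646 -0.1288  0.103 ] rng [ 0.3748 -0.1322  0.103 ] [ 0.5617 -0.1257  0.103 ] line [ 0.9995  0.0301  0.4622 -0.129 ] [ 468.2 -128.6] [186.9   4.1] 1.6 depthz [0.0977 0.1027 0.106 ] [ 0.4525 -0.1289  0.1027]
```

View pics/crop1.png

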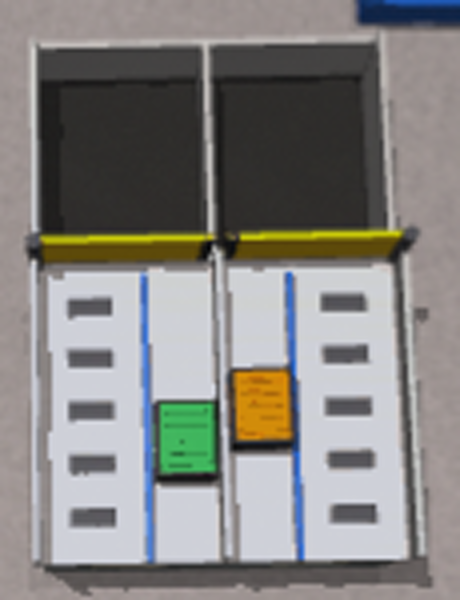

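Call:
play_rows --pt "0.024 -0.022 0 0 0 -6.7" --pt "0.048 -0.044 0 0 0 -13.4" --pt "0.072 -0.066 0 0 0 -20.1" --pt "0.096 -0.088 0 0 0 -26.8" --pt "0.12 -0.11 0 0 0 -33.5" --pt "0.144 -0.132 0 0 0 -40.2" --pt "0.168 -0.154 0 0 0 -46.9" --pt "0.192 -0.176 0 0 0 -53.6" --pt "0.216 -0.2 0 0 0 -60.3" --pt "0.24 -0.222 0 0 0 -67" --hand 0.085

```text
time: 0.98
position: [0.3515, -0.2025, 0.2312]
ee_rot: [0.701, 0.713, 0.0, -0.0]
contact_force: [0.1, -0.5, 1.0]
width: 0.0848
```

```bash
cat >> h.py <<'E'
from scipy.spatial.transform import Rotation as R
O=np.array([.5725,-.078]);YAW=.027;M2=np.array([[np.cos(YAW),-np.sin(YAW)],[np.sin(YAW),np.cos(YAW)]])
def togo(sx,sy,z,phi=39):
    s=telemetry.read_state();p=s['position'];Rt=R.from_quat(s['ee_rot']);m=Rt.as_matrix()
    st=M2.T@(p[:2]-O);ya=np.degrees(np.arctan2(m[1,1],m[0,1])-YAW)
    d=np.r_[O+M2@np.array([sx,sy]),z]-p
    print('t',round(s['time'],2),'station',st.round(4),'z',p[2].round(4),'tool y deg',ya.round(2),'tiltz',m[:,2].round(4),'F',s['contact_force'].round(2),'w',round(s['width'],4),'j',s['joints'].round(2))
    print('shift',(m.T@d).round(4),'turn z',-round((phi-ya+180)%360-180,2),'| station x in tool',(m.T@np.r_[M2[:,0],0]).round(4))
E
python3 -c "
from h import *
togo(-.14,.0593,.231)"
```

```text
t 0.98 station [-0.2242 -0.1184] z 0.2312 tool y deg -0.58 tiltz [-1.e-04  1.e-04 -1.e+00] F [ 0.1  -0.47  0.96] w 0.0848 j [-0.64  0.08  2.    0.    1.06 -0.65]
shift [0.1786 0.0824 0.0003] turn z -39.58 | station x in tool [ 1.010e-02  9.999e-01 -1.000e-04]
```

Call:
play_rows --pt "0.03 0.014 0 0 0 -6.5" --pt "0.06 0.028 0 0 0 -13" --pt "0.09 0.042 0 0 0 -19.5" --pt "0.12 0.056 0 0 0 -26" --pt "0.15 0.07 0 0 0 -32.5" --pt "0.178 0.082 0 0 0 -38.5" --pt "0.178 0.082 0 0 0 -38.5" --pt "0.178 0.082 0 0 0 -38.5"

```text
time: 1.65
position: [0.4315, -0.0242, 0.2311]
ee_rot: [0.428, 0.904, -0.0, -0.0]
contact_force: [0.2, 0.1, 0.4]
width: 0.0852
```

```bash
python3 -c "
from h import *
togo(-.14,.0593,.094)
c=shot('scene'); im=c['image'][100:260,120:340,::-1]; cv2.imwrite('pics/s2.png',cv2.resize(im,None,fx=3.5,fy=3.5,interpolation=cv2.INTER_CUBIC))"
```

```text
t 1.65 station [-0.1395  0.0576] z 0.2311 tool y deg 37.74 tiltz [-5.e-04 -0.e+00 -1.e+00] F [0.18 0.11 0.39] w 0.0852 j [-0.16  0.13  1.94 -0.    1.07 -0.85]
shift [0.0016 0.0007 0.1371] turn z -1.26 | station x in tool [-6.121e-01  7.908e-01 -5.000e-04]
```

View pics/s2.png

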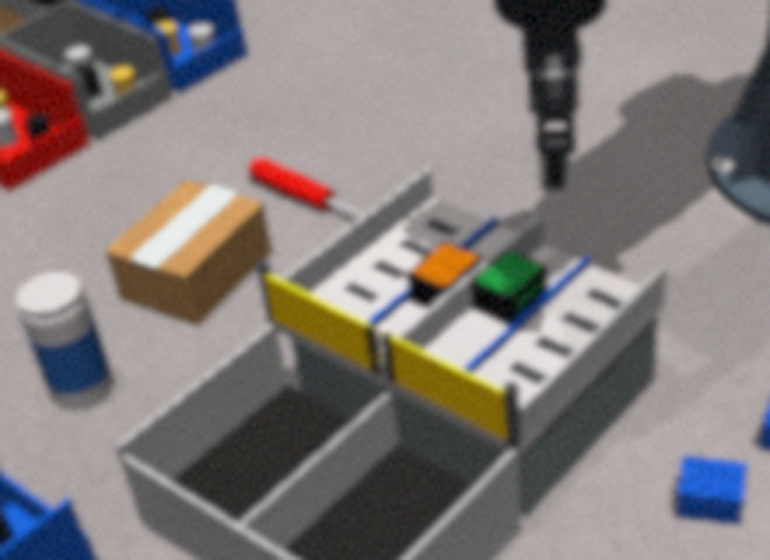

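Call:
play_rows --pt "0.0015 0.001 0.03 0 0 -1.3" --pt "0.0015 0.001 0.06 0 0 -1.3" --pt "0.0015 0.001 0.09 0 0 -1.3" --pt "0.0015 0.001 0.116 0 0 -1.3" --pt "0.0015 0.001 0.116 0 0 -1.3" --pt "0.0015 0.001 0.116 0 0 -1.3"

```text
time: 2.2
position: [0.4306, -0.0242, 0.1151]
ee_rot: [0.42, 0.908, -0.0, -0.001]
contact_force: [-0.1, 0.4, 0.5]
width: 0.085
```

```bash
python3 -c "
from h import *
togo(-.14,.0593,.094)
c=shot('scene'); im=c['image']
v,u=np.mgrid[90:240,180:340]; uv=np.c_[u.ravel(),v.ravel()].astype(float)
P=depth(c,uv); dark=im[90:240,180:340].reshape(-1,3).max(1)<70
S=(P[:,:2]-O)@M2
k=dark&(P[:,2]>.1)&(P[:,2]<.2)
for nm,kk in [('flapfinger',k&(S[:,0]>-.12)&(S[:,1]>.06)),('modfinger',k&(S[:,0]<-.155)&(S[:,1]<.05)&(S[:,1]>0))]:
    q=P[kk]; print(nm,len(q)); 
    if len(q): print(np.percentile(q[:,2],[1,5,50]).round(4),S[kk].min(0).round(4),S[kk].max(0).round(4))
im=im[100:240,170:330,::-1]; cv2.imwrite('pics/s3.png',cv2.resize(im,None,fx=4,fy=4,interpolation=cv2.INTER_CUBIC))"
```

```text
t 2.2 station [-0.1404  0.0576] z 0.1151 tool y deg 38.78 tiltz [-2.4e-03  3.0e-04 -1.0e+00] F [-0.12  0.37  0.48] w 0.085 j [-0.16  0.32  2.05 -0.    0.78 -0.87]
shift [0.001  0.0014 0.0211] turn z -0.22 | station x in tool [-0.6263  0.7796 -0.0024]
flapfinger 162
[0.104  0.1128 0.1769] [-0.1062  0.0679] [0.0058 0.1249]
modfinger 26
[0.1009 0.1028 0.1152] [-0.5379  0.0012] [-0.1662  0.0496]
```

View pics/s3.png

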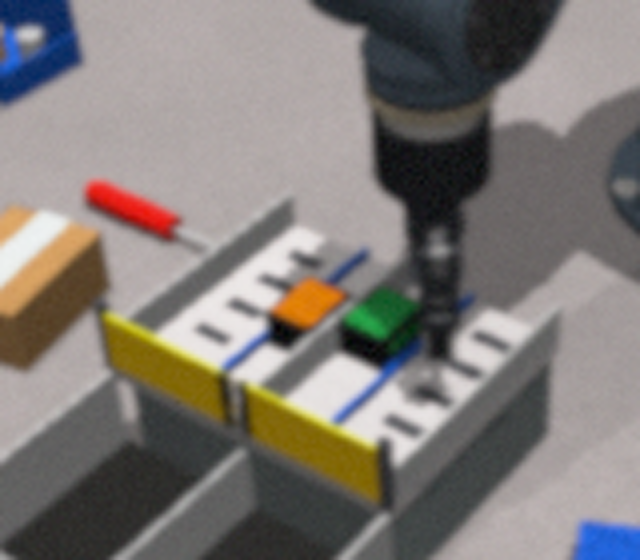

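The flap finger (tip near crop (438,355)) hangs over the left finger lane, clear of the module. I'll check the tip's height with depth.

```bash
python3 -c "
from h import *
c=shot('scene')
for v in range(178,198,2):
    P=depth(c,[[279,v]]);print(v,c['image'][v,279],P.round(3),((P[:,:2]-O)@M2).round(3))"
```

```text
178 [57 59 61] [[0.487 0.021 0.186]] [[-0.083  0.101]]
180 [54 54 54] [[0.49  0.023 0.182]] [[-0.08   0.103]]
182 [21 27 29] [[0.474 0.011 0.16 ]] [[-0.096  0.092]]
184 [26 27 28] [[0.476 0.012 0.155]] [[-0.094  0.093]]
186 [24 24 25] [[0.477 0.013 0.149]] [[-0.093  0.093]]
188 [34 35 33] [[0.476 0.012 0.141]] [[-0.094  0.092]]
190 [95 93 93] [[ 0.44  -0.015  0.095]] [[-0.13   0.066]]
192 [142 139 138] [[ 0.446 -0.011  0.093]] [[-0.125  0.07 ]]
194 [147 142 142] [[ 0.453 -0.006  0.094]] [[-0.117  0.076]]
196 [122 119 119] [[ 0.458 -0.002  0.093]] [[-0.112  0.079]]
```

Call:
play_rows --pt "0.001 0.0015 0.012 0 0 -0.2" --pt "0.001 0.0015 0.025 0 0 -0.2" --pt "0.001 0.0015 0.025 0 0 -0.2" --pt "0.001 0.0015 0.025 0 0 -0.2"

```text
time: 2.63
position: [0.4322, -0.0219, 0.0914]
ee_rot: [0.418, 0.909, 0.0, 0.001]
contact_force: [-0.2, -0.3, 1.1]
width: 0.0848
```

```bash
python3 -c "
from h import *
togo(-.09,.0593,.09)"
```

```text
t 2.63 station [-0.1387  0.0599] z 0.0914 tool y deg 39.08 tiltz [ 1.1e-03 -2.0e-04 -1.0e+00] F [-0.15 -0.29  1.1 ] w 0.0848 j [-0.16  0.37  2.06 -0.    0.71 -0.87]
shift [-0.0312  0.0375  0.0015] turn z 0.08 | station x in tool [-0.6305  0.7762  0.0011]
```

Call:
play_rows --pt "-0.0038 0.0047 0 0 0 0" --pt "-0.0076 0.0093 0 0 0 0" --pt "-0.0113 0.014 0 0 0 0" --pt "-0.0151 0.0186 0 0 0 0" --pt "-0.0189 0.0233 0 0 0 0" --pt "-0.0227 0.0279 0 0 0 0" --pt "-0.0265 0.0326 0 0 0 0" --pt "-0.0302 0.0372 0 0 0 0" --pt "-0.034 0.0419 0 0 0 0" --pt "-0.0378 0.0466 0 0 0 0"

```text
time: 3.47
position: [0.4923, -0.02, 0.0903]
ee_rot: [0.417, 0.909, 0.0, -0.0]
contact_force: [-1.0, -0.2, 1.4]
width: 0.0849
```

```bash
cat > g.py <<'E'
from h import *
import sys
togo(float(sys.argv[1]),.0593,.09)
c=shot('top') 
hsv=cv2.cvtColor(c['image'],cv2.COLOR_RGB2HSV)
for n,lo,hi in [('green',(45,100,60),(75,255,255)),('orange',(8,150,120),(20,255,255)),('yellow',(22,120,60),(34,255,255))]:
    m=cv2.inRange(hsv[110:260,268:372],np.array(lo),np.array(hi)); v,u=np.nonzero(m)
    if len(u)<4: print(n,len(u)); continue
    uv=np.c_[u+268,v+110].astype(float); S=(depth(c,uv)[:,:2]-O)@M2; P=depth(c,uv)
    print(n,len(u),'station med',np.median(S,0).round(4),'min',S.min(0).round(3),'max',S.max(0).round(3),'z',np.median(P[:,2]).round(4))
if len(sys.argv)>2:
    im=shot('scene')['image'][110:270,150:320,::-1]; cv2.imwrite('pics/'+sys.argv[2],cv2.resize(im,None,fx=3.5,fy=3.5,interpolation=cv2.INTER_CUBIC))
E
python3 g.py -.03 s4.png
```

```text
t 3.47 station [-0.0786  0.0602] z 0.0903 tool y deg 39.1 tiltz [-0.  0. -1.] F [-0.96 -0.18  1.4 ] w 0.0849 j [-0.14  0.45  1.91  0.    0.77 -0.84]
shift [-0.0313  0.0372  0.0003] turn z 0.1 | station x in tool [-0.6307  0.776  -0.    ]
green 0
orange 79 station med [-0.1096 -0.0355] min [-0.126 -0.042] max [-0.082 -0.028] z 0.1263
yellow 197 station med [-0.0003 -0.0803] min [-0.003 -0.142] max [ 0.048 -0.041] z 0.1279
```

View pics/s4.png

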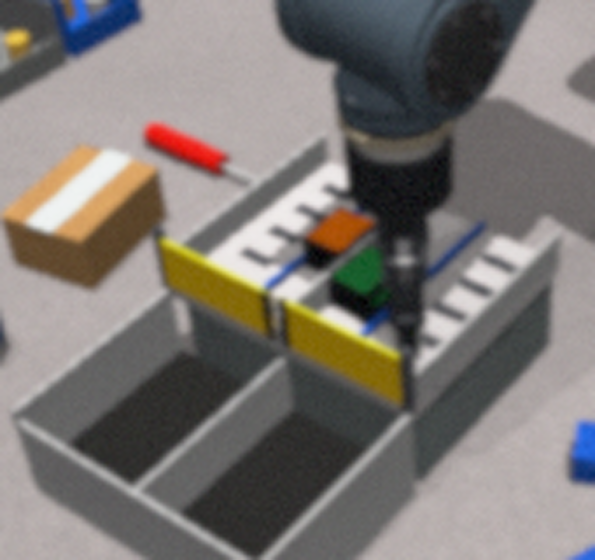

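The green module (crop (362,278)) has slid forward past the orange one. The flap is still shut and the flap finger is just behind it.

Call:
play_rows --pt "-0.0032 0.0039 0 0 0 0" --pt "-0.0063 0.0078 0 0 0 0" --pt "-0.0095 0.0116 0 0 0 0" --pt "-0.0126 0.0155 0 0 0 0" --pt "-0.0158 0.0194 0 0 0 0" --pt "-0.0189 0.0233 0 0 0 0" --pt "-0.0221 0.0272 0 0 0 0" --pt "-0.0252 0.031 0 0 0 0" --pt "-0.0284 0.0349 0 0 0 0" --pt "-0.0315 0.0388 0 0 0 0"

```text
time: 4.4
position: [0.5402, -0.0183, 0.0908]
ee_rot: [0.417, 0.909, -0.001, -0.002]
contact_force: [-21.5, 0.4, 20.5]
width: 0.085
```

```bash
python3 g.py .03 s5.png
```

```text
t 4.4 station [-0.0307  0.0606] z 0.0908 tool y deg 39.19 tiltz [-4.4e-03  4.0e-04 -1.0e+00] F [-21.55   0.42  20.5 ] w 0.085 j [-0.12  0.52  1.79 -0.    0.84 -0.83]
shift [-0.0394  0.0462  0.0006] turn z 0.19 | station x in tool [-0.6319  0.775  -0.0044]
green 0
orange 82 station med [-0.0972 -0.0345] min [-0.179 -0.041] max [-0.083  0.02 ] z 0.1264
yellow 213 station med [-0.0003 -0.0764] min [-0.277 -0.142] max [0.047 0.087] z 0.1282
```

View pics/s5.png

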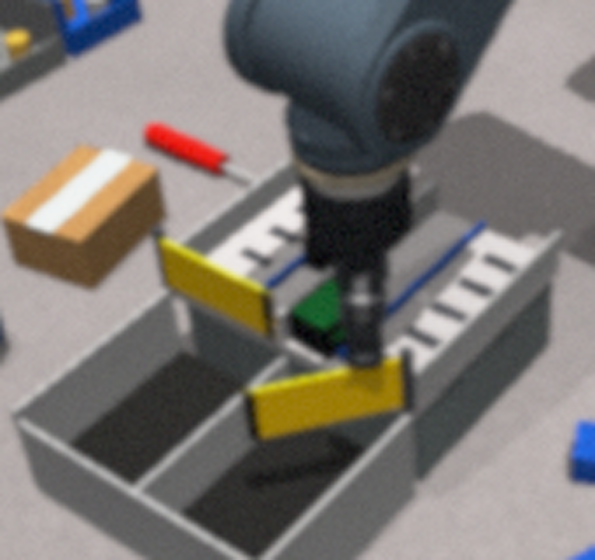

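The left flap is open about 40° and clear of the module, but a 20 N force needs explaining before I go on.

```bash
python3 -c "
from h import *
s=telemetry.read_state();print(s)
c=shot('scene')
im=c['image'][160:230,215:285,::-1]; cv2.imwrite('pics/s6.png',cv2.resize(im,None,fx=8,fy=8,interpolation=cv2.INTER_CUBIC))
F=s['contact_force'];T=s['torque'];print('closest pt of line from ref (world offset)',np.cross(F,T)/F.dot(F))
"
```

```text
{'time': 4.5, 'joints': array([-1.19969874e-01,  5.23801339e-01,  1.78549844e+00, -2.25364708e-04,
        8.34489026e-01, -8.30564328e-01]), 'joint_vel': array([-0.00222916, -0.0046555 ,  0.00908869,  0.00028889, -0.01455019,
       -0.00064762]), 'joint_torque': array([  0.25280558, -46.43709898, -25.19285738,   0.21275652,
        -2.07499802,   0.53735672]), 'position': array([ 0.54118033, -0.01844653,  0.09094967]), 'ee_rot': array([ 4.16893430e-01,  9.08954705e-01, -4.14543905e-04, -1.02023312e-03]), 'contact_force': array([-13.45965553,  -0.65688488,  14.55351446]), 'torque': array([0.54928598, 0.93777864, 0.55661621]), 'width': 0.08527587560245704}
closest pt of line from ref (world offset) [-0.0356219   0.03936441 -0.03116778]
```

View pics/s6.png

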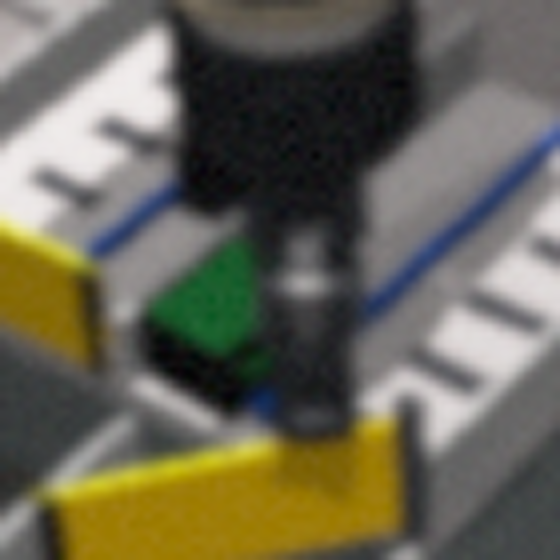

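The finger's knuckle is riding on the flap's top edge: the force line runs through the flap finger at about z 0.14. I'll raise the hand 8 mm.

Call:
play_rows --pt "0 0 -0.004 0 0 0" --pt "0 0 -0.008 0 0 0" --pt "0 0 -0.008 0 0 0"

```text
time: 4.8
position: [0.541, -0.0189, 0.0983]
ee_rot: [0.417, 0.909, -0.001, -0.001]
contact_force: [-5.5, -3.7, 3.4]
width: 0.0851
```

```bash
python3 g.py .03
```

```text
t 4.8 station [-0.0299  0.0599] z 0.0983 tool y deg 39.12 tiltz [-2.2e-03 -4.0e-04 -1.0e+00] F [-5.48 -3.7   3.45] w 0.0851 j [-0.12  0.51  1.78 -0.    0.85 -0.83]
shift [-0.0383  0.0461  0.0082] turn z 0.12 | station x in tool [-0.6309  0.7759 -0.0022]
green 0
orange 80 station med [-0.0974 -0.032 ] min [-0.185 -0.042] max [-0.083  0.026] z 0.1265
yellow 209 station med [-0.0003 -0.0773] min [-0.277 -0.142] max [0.047 0.087] z 0.1274
```

Call:
play_rows --pt "-0.0025 0.0031 0 0 0 0" --pt "-0.005 0.0062 0 0 0 0" --pt "-0.0076 0.0093 0 0 0 0" --pt "-0.0101 0.0124 0 0 0 0" --pt "-0.0126 0.0155 0 0 0 0" --pt "-0.0151 0.0186 0 0 0 0" --pt "-0.0177 0.0217 0 0 0 0" --pt "-0.0202 0.0248 0 0 0 0" --pt "-0.0227 0.0279 0 0 0 0" --pt "-0.0252 0.031 0 0 0 0"

```text
time: 5.68
position: [0.5813, -0.018, 0.0979]
ee_rot: [0.417, 0.909, -0.001, -0.001]
contact_force: [-4.4, -4.1, -0.7]
width: 0.0852
```

```bash
python3 g.py .03 s7.png
```

```text
t 5.68 station [0.0104 0.0598] z 0.0979 tool y deg 39.11 tiltz [-2.e-03 -5.e-04 -1.e+00] F [-4.36 -4.08 -0.67] w 0.0852 j [-0.11  0.57  1.67 -0.    0.9  -0.82]
shift [-0.0127  0.0149  0.0079] turn z 0.11 | station x in tool [-0.6308  0.776  -0.002 ]
green 0
orange 45 station med [-0.1048 -0.0371] min [-0.277 -0.042] max [-0.084  0.087] z 0.1261
yellow 217 station med [-0.0004 -0.0738] min [-0.277 -0.117] max [0.041 0.087] z 0.1305
```

View pics/s7.png

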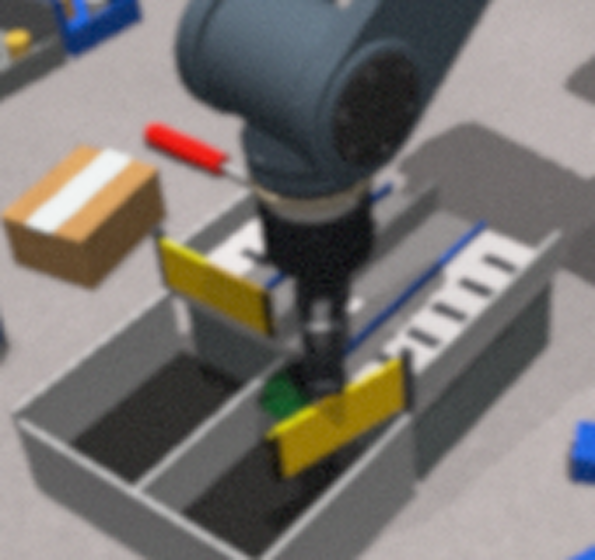

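The module (green at crop (283,398)) is going over the edge, and the flap is open well clear of it. I'll push on.

Call:
play_rows --pt "-0.0025 0.0031 0 0 0 0" --pt "-0.005 0.0062 0 0 0 0" --pt "-0.0076 0.0093 0 0 0 0" --pt "-0.0101 0.0124 0 0 0 0" --pt "-0.0126 0.0155 0 0 0 0" --pt "-0.0151 0.0186 0 0 0 0" --pt "-0.0164 0.0202 0 0 0 0" --pt "-0.0164 0.0202 0 0 0 0" --pt "-0.0164 0.0202 0 0 0 0"

```text
time: 6.53
position: [0.6082, -0.0169, 0.0984]
ee_rot: [0.418, 0.909, 0.0, 0.001]
contact_force: [1.2, -2.8, -0.7]
width: 0.0849
```

```bash
python3 g.py .03 s8.png; python3 - <<'E'
from h import *
c=shot('scene');h=cv2.cvtColor(c['image'],cv2.COLOR_RGB2HSV)[190:290,180:280]
v,u=np.nonzero(cv2.inRange(h,np.array((45,80,30)),np.array((80,255,255))))
P=depth(c,np.c_[u+180,v+190].astype(float));print(len(P),np.median(P,0),np.median((P[:,:2]-O)@M2,0))
E
```

```text
t 6.53 station [0.0373 0.0601] z 0.0984 tool y deg 39.09 tiltz [ 1.3e-03 -1.0e-04 -1.0e+00] F [ 1.24 -2.85 -0.68] w 0.0849 j [-0.1   0.61  1.6   0.    0.93 -0.81]
shift [ 0.004  -0.0062  0.0084] turn z 0.09 | station x in tool [-0.6306  0.7761  0.0013]
green 0
orange 60 station med [-0.1062 -0.0366] min [-0.126 -0.041] max [-0.081 -0.032] z 0.1264
yellow 236 station med [-0.0003 -0.0712] min [-0.277 -0.118] max [0.043 0.087] z 0.1305
36 [ 0.64988936 -0.01262329  0.03667057] [0.07917291 0.06325276]
```

View pics/s8.png

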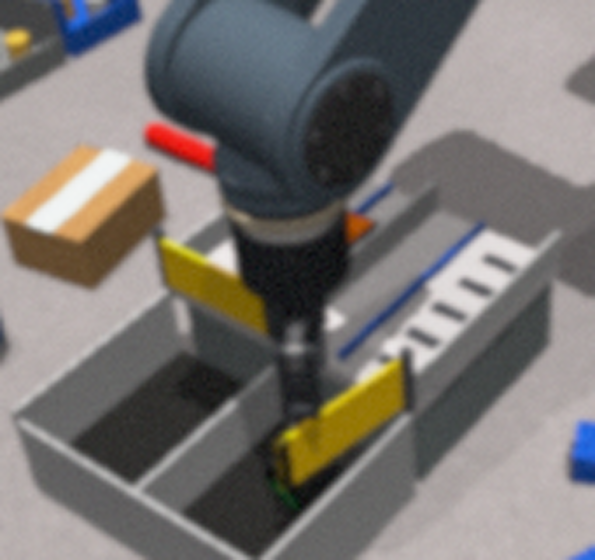

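The module is down in the tray and the track is empty. I'll retract along the same path so the flap follows the finger shut.

Call:
play_rows --pt "0.0063 -0.0078 0 0 0 0" --pt "0.0126 -0.0155 0 0 0 0" --pt "0.0189 -0.0233 0 0 0 0" --pt "0.0252 -0.031 0 0 0 0" --pt "0.0315 -0.0388 0 0 0 0" --pt "0.0378 -0.0466 0 0 0 0" --pt "0.0442 -0.0543 0 0 0 0" --pt "0.0505 -0.0621 0 0 0 0" --pt "0.0631 -0.0776 0 0 0 0" --pt "0.0757 -0.0931 0 0 0 0"

```text
time: 7.52
position: [0.4871, -0.0197, 0.0984]
ee_rot: [0.417, 0.909, 0.0, 0.0]
contact_force: [-0.8, -0.8, -0.2]
width: 0.0853
```

Call:
play_rows --pt "0 0 -0.005 0 0 0" --pt "0 0 -0.03 0 0 0" --pt "0 0 -0.06 0 0 0" --pt "0 0 -0.09 0 0 0" --pt "0.02 -0.02 -0.12 0 0 0" --pt "0.04 -0.04 -0.15 0 0 0" --pt "0.06 -0.06 -0.17 0 0 0" --pt "0.06 -0.06 -0.17 0 0 0"

```text
time: 8.18
position: [0.4014, -0.0131, 0.2724]
ee_rot: [0.417, 0.909, 0.001, 0.003]
contact_force: [1.9, 0.5, 1.4]
width: 0.0849
```

```bash
python3 g.py .03 s9.png; python3 - <<'E'
from h import *
c=shot('scene');h=cv2.cvtColor(c['image'],cv2.COLOR_RGB2HSV)[190:300,160:290]
v,u=np.nonzero(cv2.inRange(h,np.array((45,80,30)),np.array((80,255,255))))
P=depth(c,np.c_[u+160,v+190].astype(float));print(len(P),np.median(P,0),np.median((P[:,:2]-O)@M2,0))
h=cv2.cvtColor(c['image'],cv2.COLOR_RGB2HSV)
v,u=np.nonzero(cv2.inRange(h[160:240,180:280],np.array((20,120,60)),np.array((34,255,255))))
P=depth(c,np.c_[u+180,v+160].astype(float));S=(P[:,:2]-O)@M2
for n,k in (('L',S[:,1]>0),('R',S[:,1]<0)): print(n,k.sum(),np.polyfit(S[k,1],S[k,0],1))
E
```

```text
t 8.18 station [-0.1693  0.0695] z 0.2724 tool y deg 39.14 tiltz [ 5.8e-03 -4.0e-04 -1.0e+00] F [1.92 0.48 1.43] w 0.0849 j [-0.15  0.02  1.95  0.    1.16 -0.86]
shift [-0.133   0.1474  0.1836] turn z 0.14 | station x in tool [-0.6312  0.7756  0.0058]
green 3
orange 0
yellow 517 station med [-0.0003 -0.0159] min [-0.277 -0.141] max [0.046 0.115] z 0.1316
41 [ 0.64951276 -0.01351062  0.03693947] [0.0787257  0.06238678]
L 448 [ 0.81708084 -0.04765585]
R 380 [0.01013738 0.00403181]
```

View pics/s9.png

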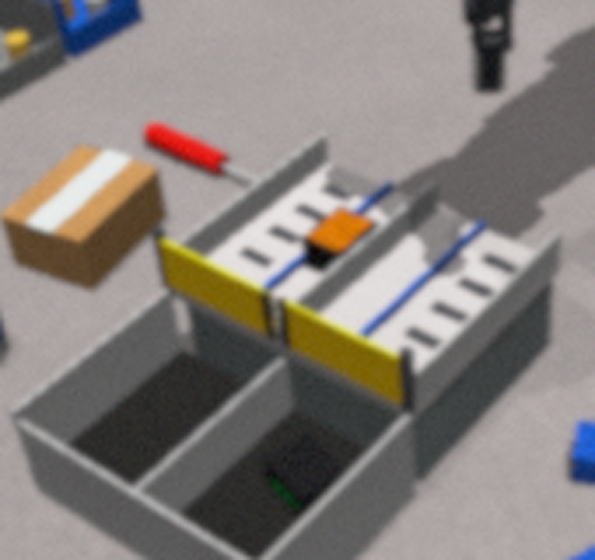

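The picture shows both flaps in line, the module lying upside down in the left tray at crop (305,470), and the orange module in place. The left-flap fit looks upset by outliers, so I'll redo it robustly, re-check the orange module, then hand in.

```bash
python3 - <<'E'
from h import *
c=shot('scene');h=cv2.cvtColor(c['image'],cv2.COLOR_RGB2HSV)
v,u=np.nonzero(cv2.inRange(h[160:240,180:280],np.array((20,120,60)),np.array((34,255,255))))
P=depth(c,np.c_[u+180,v+160].astype(float));S=(P[:,:2]-O)@M2
ok=(P[:,2]>.1)&(P[:,2]<.15)
for n,k in (('L',ok&(S[:,1]>0)),('R',ok&(S[:,1]<0))):
    f=cv2.fitLine(S[k].astype(np.float32),cv2.DIST_HUBER,0,.001,.001).ravel();print(n,k.sum(),'angle',f[0]/f[1],np.percentile(S[k,0],[2,50,98]).round(4))
v,u=np.nonzero(cv2.inRange(h[150:190,230:270],np.array((5,150,80)),np.array((17,255,255))))
P=depth(c,np.c_[u+230,v+150].astype(float));P=P[(P[:,2]>.12)&(P[:,2]<.135)];print('orange',np.median(P,0),'initial .4687 -.1052')
v,u=np.mgrid[230:262,222:255];P=depth(c,np.c_[u.ravel(),v.ravel()].astype(float));S=(P[:,:2]-O)@M2
k=(P[:,2]>.045)&(P[:,2]<.075)&(S[:,0]>.02)&(S[:,0]<.14)&(S[:,1]>.01)&(S[:,1]<.11);print('module top',k.sum(),np.median(S[k],0),np.percentile(P[k,2],[10,50,90]))
E
```

```text
L 430 angle 1.2675908e-06 [0.001  0.0034 0.0054]
R 364 angle 0.0017919122 [0.0012 0.0037 0.0055]
orange [ 0.47230677 -0.10254488  0.12526886] initial .4687 -.1052
module top 273 [0.06267577 0.07024643] [0.05053053 0.05401954 0.05568517]
```

```bash
python3 -c "
from h import *
print(r.job_done())"
```

```text
the job is handed in; nothing more can be done
None
```

The green module is in the left tray and its flap swung shut on its own. I handed the job in at about 8.5 s of robot time; no verdict was reported.

I set the open hand diagonally over the left lane and slid it along the lane. The leading finger held the flap open while the trailing finger pushed the module off the deck edge. I then backed out the same way, so the flap followed the finger closed, and lifted the hand clear.

**Last checks from the scene camera:**
- **Flaps:** both measure shut, with angles within 0.002 rad. A first fit of the left flap gave a nonsense slope because of stray pixels; a height-filtered refit settled it.
- **Green module:** it lies upside down about 63 mm past the deck edge. Its upper face is about 54 mm above the table, so its centre is at roughly 40 mm. I did not measure its speed.
- **Orange module:** it reads about 4 mm from my first measurement. The two readings came from different cameras, each good to about 2 mm, and I did not see the hand touch it.
- **Bystanders:** the carton and screwdriver looked unmoved. I did not re-measure the others; the hand did not go near them at table height.

**Unplanned contact:** while opening the flap, the leading finger's knuckle rode on its top edge. The wrist force rose to about 30 N, under the limits. I raised the hand 8 mm, which brought it down to about 7 N, and went on.

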